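Square up two blanks in the corner stop for gluing

TASK

Push the two long brown wood blanks into the L-shaped corner stop, ready to be glued into one billet: lying flat side by side with no gap, the first snug along the stop's long fence and the second snug along the first, and both with their ends square against the short end stop. Only push them along the bench with the fingers, never lift or tip them, and leave the other things on the bench where they are.

Things in the scene. Friction and masses are not known exactly. Their poses are not given: they have to be found in the camera images.
- corner_stop: fixed L of pale wood strips 26 mm wide, 18 mm high. Origin: the inner corner of the L at bench height, z up. The long fence's face is the plane x = 0, running 125 mm from the corner toward -y; the end stop's face is the plane y = 0, running 75 mm from the corner toward -x. The blanks belong in x < 0, y < 0, lengths along y. Turned up to 0.25 rad from the world axes
- blank_a_centre (a point): square-edged reddish brown wood blank, 24 x 140 x 20 mm (x, y, z), lying flat; this point is its centre, 10 mm above the bench; y runs along its length, z up. It starts nearer the fence, about 40 mm off it, a little turned, with its end some 15 to 50 mm short of the end stop. Weighs 30 to 65 g and slides freely on the bench
- blank_b_centre (a point): square-edged reddish brown wood blank, 24 x 140 x 20 mm (x, y, z), lying flat; this point is its centre, 10 mm above the bench; y runs along its length, z up. The same size as the other blank; it starts on the robot's side of it, some 90 mm from it centre to centre, a little turned. Weighs 30 to 65 g and slides freely on the bench
- adapter_centre (a point): spool-shaped light metal adapter, 64 mm across, 39 mm high, behind the fence; this point is its centre. A bystander, to be left where it lies
- tin_centre (a point): round tin with a blue lid, 78 mm across, 36 mm high, left of the end stop; this point is its centre. A bystander, to be left where it lies
- offcut_centre (a point): small pale wood block, 40 x 50 x 26 mm high, to the right of the blanks; this point is its centre. A bystander, to be left where it lies
- short_blank_centre (a point): short pale wood blank, 26 x 75 x 20 mm high, to the right of the blanks; this point is its centre. A bystander, to be left where it lies
- tape_centre (a point): tape measure, 66 x 83 x 36 mm high, to the left of the blanks; this point is its centre. A bystander, to be left where it lies

How it is judged (in metres and radians):
At the end, for the whole second after the job is handed in: Both blanks lie flat and at rest in the corner stop: one within 2.5 mm of the fence, the other beside it (gaps together under 4 mm), ends within 3.5 mm of the end stop, parallel to the fence within 0.045 rad; either may be on the fence (((x of blank_a_centre in the frame of corner_stop above -0.0145 m and x of blank_b_centre in the frame of corner_stop between -0.04 and -0.03 m) or (x of blank_b_centre in the frame of corner_stop above -0.0145 m and x of blank_a_centre in the frame of corner_stop between -0.04 and -0.03 m)) and y of blank_a_centre in the frame of corner_stop between -0.0735 and -0.066 m and angle between the y axis of each of blank_a_centre, blank_b_centre and the y axis of corner_stop, either way round below 0.045 rad and height (world z) of each of blank_a_centre, blank_b_centre below 0.013 m and angle between each of blank_a_centre, blank_b_centre's own z axis and vertical below 0.1 rad and y of blank_b_centre in the frame of corner_stop between -0.0735 and -0.066 m and linear speed of each of blank_a, blank_b below 0.01 m/s); the robot touches nothing.
It fails at once if a blank is lifted off the bench or tipped (height (world z) of any of blank_a_centre, blank_b_centre above 0.016 m or angle between any of blank_a_centre, blank_b_centre's own z axis and vertical above 0.25 rad).
It fails at once if a bystander is moved more than 20 mm (distance of any of adapter_centre, tin_centre, offcut_centre, short_blank_centre, tape_centre from where it was at the start of the episode above 0.02 m).
It also fails if it takes over 54 s, if anything falls off the work surface, if the arm or the gripper's body presses on something with over 40 N, if the wrist force passes 120 N, or if a joint passes its speed limit or range.

ROBOT

A 7-joint arm with a two-finger parallel gripper is mounted at the origin on a cart in front of the work surface, level with it; the furniture and walls round the work are solid. World frame = base frame: x ahead of the robot, y to its left, z up, the work surface at z = 0. Lengths are in mm, angles in degrees, forces in N, time in s.
With the tool pointing down it reaches from about 425 to 950 mm from the base axis. Payload 4.7 kg.
Tool frame: the origin (TCP) lies at the very end of the fingers, on their centre line; the grasp point (between the pads) lies 19 mm behind it (ctrl.tcp_to_grasp is the distance from the TCP to the grasp point, in mm); z points along the fingers, y is the line along which they close (so a half turn about z gives the same grasp; the last joint's range is limited). The gripper opens to 85 mm and grips with 20 to 120 N. Pads are 22 mm wide; open, the fingers measure 114 mm over their backs; the gripper's body (76 mm by 85 mm) begins 54 mm behind the grasp point. The pads swing forward as they close: fully open they stand 13 mm farther back than shut.
Start: joints at [-1.656, 26.849, -2.785, 87.806, 1.381, 65.374, -4.715], TCP at [675.017, 0.046, 231.335] pointing down, gripper open.
Joint ranges: [-148.3, 148.3], [-19.14, 114.17], [-79.39, 73.82], [5.75, 140.21], [-59.74, 239.74], [12.07, 113.84], [-152.46, 152.46]. Speed limits (degrees/s): [147.25, 147.25, 180, 180, 180, 180, 180].

INTERFACE

Orientations are given as a 3x3 rotation matrix whose columns are the frame's x, y, z axes.
In Python, from workcell import ctrl, imaging, order gives the robot as it stands. The module is installed in compiled form; this text tells all that it offers.
- The arm moves only by the shell command python3 -m jog 'ROWS'. ROWS is JSON, a list that holds one entry, the list of rows, each a list of 7 numbers: the shift along the tool's x, y, z in cm, then the turn, a rotation vector about the tool's x, y, z in rad, then the closure, from 0 (fully open) to 1 (shut). A call has 1 to 10 rows; each row is the pose to reach, as a shift and turn from the pose commanded when the call began, along the tool's axes at that moment; what a row does not reach only later rows make up. A row lasts 1/10 s, in which the tool goes at most 50 mm and 8.59 degrees, less where a joint would pass 70% of its speed; a pose out of reach is approached as far as the arm can. A call with a gripper value outside its range is refused whole. The fingers move at their own pace and stop on an object; the grip force is fixed at half the most. Time passes only in rows, so rows that repeat a pose let the fingers close. It gives the time, the measured TCP pose, the force, the opening and the grip force at its end, in the units of the state.
- ctrl.sense(): the state, without advancing time (a new reading comes with each control period).
- imaging.camera(name): name is "scene" or "side" or "wrist"; returns (picture, depth): 384x512x3 uint8, red, green, blue; 384x512 float32, mm along the optical axis (not along the pixel's ray), 0 where there is no reading.
- imaging.calibration(name): a dict with "camera_matrix" (3x3 intrinsics, pixels), "xyz" and "rotation" of the camera in the world; the wrist camera has in their place "T_tool_cam" (4x4, takes a point from camera to tool coordinates, whose origin is the TCP and whose axes are the flange's). Camera axes: x right, y up, looking along -z (the intrinsics and any distortion apply to the point x, -y, -z); pixel columns grow to the right and rows downward; lengths in mm; the calibration is good to about 2 mm. A picture is of the moment at which its call begins: read the wrist's pose just before it. calibration takes no time and is no camera call.
- order.sign_off(): hands the job in; it is judged then, once.
The state is a dict: "time_s": time; "joints": joint angles; "dq": joint speeds; "joint_efforts": joint torques, N m; "position": TCP position; "ee_rot": TCP orientation; "force": force on the tool from outside, world axes, zero at the start; "wrist_torque": the same for the moment, N m; "gripper_width": finger opening in mm; "grip_force": force on a finger pad.
Only numpy, scipy, OpenCV 4.12 (cv2) and the standard library are available. Lean on these libraries where they do the work, as an engineer would, in place of code of your own. Each camera call takes 0.05 s, during which the arm holds its last target. There are 200 camera calls.

## Working session

There is one attempt and no reset: what is moved stays moved. The work goes in short steps, Python scripts to look and compute and a shell command to move; the robot and the scene stay as the last step left them, time stands still between calls to the robot, and variables do not carry over. Pictures are saved under pics/ and viewed, at most 10 in all, crops included, and the job is handed in when it is done.

```bash
mkdir -p pics; cat > h.py <<'E'
import numpy as np,cv2
from workcell import ctrl,imaging,order
def cam(n):
    s=ctrl.sense(); p,d=imaging.camera(n); c=imaging.calibration(n)
    K=np.array(c["camera_matrix"])
    if n=="wrist":
        T=np.eye(4);T[:3,:3]=s["ee_rot"];T[:3,3]=s["position"];T=T@np.array(c["T_tool_cam"])
    else:
        T=np.eye(4);T[:3,:3]=c["rotation"];T[:3,3]=c["xyz"]
    return p,d,K,T,c
def cloud(d,K,T):
    v,u=np.indices(d.shape); x=(u-K[0,2])/K[0,0]*d; y=(v-K[1,2])/K[1,1]*d
    P=np.stack([x,-y,-d],-1)@T[:3,:3].T+T[:3,3]
    P[d<=0]=np.nan
    return P
E
python3 - <<'E'
from h import *
for n in ["scene","wrist"]:
    p,d,K,T,c=cam(n); print(n,K.tolist(),np.round(T,3).tolist(),[k for k in c])
    np.savez(f"{n}.npz",p=p,d=d,K=K,T=T)
    cv2.imwrite(f"pics/{n}0.png",cv2.resize(p[:,:,::-1],(800,600)))
s=ctrl.sense();print(s["position"],np.round(s["ee_rot"],3).tolist(),s["time_s"],s["gripper_width"])
E
```

```text
scene [[471.3421815726826, 0.0, 254.34404783034796], [0.0, 471.3421815726826, 188.7124922295826], [0.0, 0.0, 1.0]] [[0.802, 0.342, -0.49, 79.605], [-0.598, 0.446, -0.666, -678.254], [-0.009, 0.827, 0.563, 644.203], [0.0, 0.0, 0.0, 1.0]] ['camera_matrix', 'xyz', 'rotation']
wrist [[342.370940029133, 0.0, 262.33628245008305], [0.0, 342.370940029133, 194.84146055217673], [0.0, 0.0, 1.0]] [[1.0, -0.0, 0.001, 674.739], [0.0, 0.962, 0.273, 69.269], [-0.001, -0.273, 0.962, 374.074], [0.0, 0.0, 0.0, 1.0]] ['camera_matrix', 'T_tool_cam']
[6.74475756e+02 1.09691905e-02 2.30357943e+02] [[-0.0, 1.0, -0.002], [1.0, 0.0, -0.0], [-0.0, -0.002, -1.0]] 0.1 85.20879908168281
```

View pics/scene0.png

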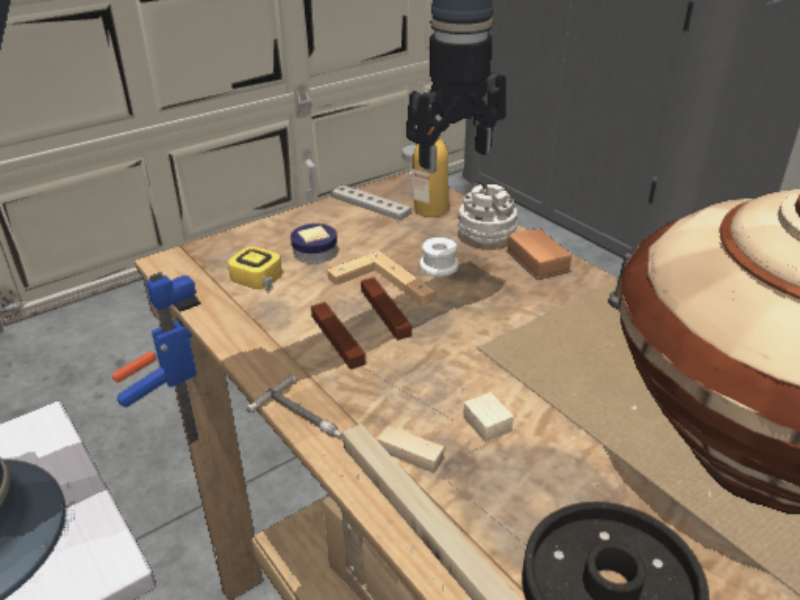

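View pics/wrist0.png

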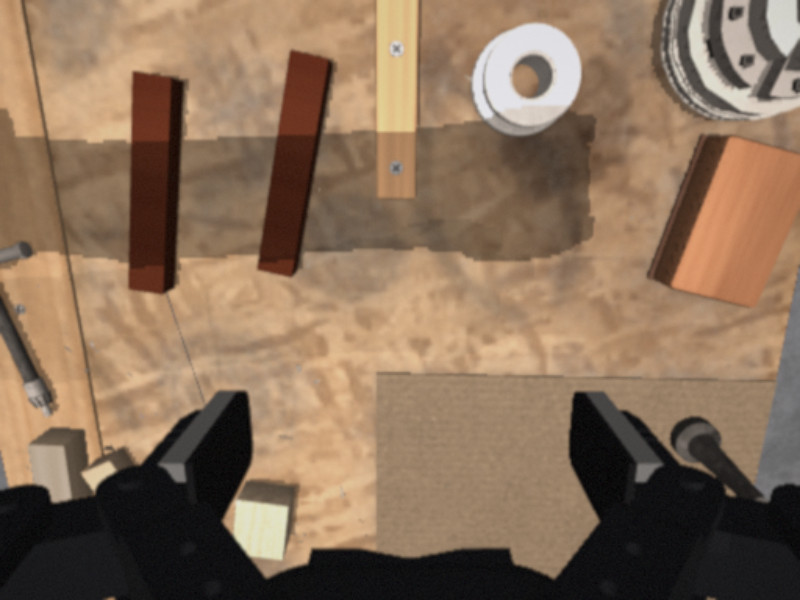

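The wrist view shows blank B's top at (134,72)-(165,292), A's top at (291,51)-(297,275), and the fence face edge at x≈377 from the top down to (377,197). The scene view shows the L's corner near (375,258).

```bash
python3 - <<'E'
from h import *
w=np.load("wrist.npz");s=np.load("scene.npz")
P=cloud(w["d"],w["K"],w["T"]); Q=cloud(s["d"],s["K"],s["T"])
def stat(P,p,lo,hi,box,name,col=None):
    x0,x1,y0,y1=box
    m=(P[...,2]>lo)&(P[...,2]<hi)&(P[...,0]>x0)&(P[...,0]<x1)&(P[...,1]>y0)&(P[...,1]<y1)
    if col is not None: m&=col(p.astype(int))
    pts=P[m]; 
    if len(pts)<20: print(name,len(pts));return None
    r=cv2.minAreaRect(pts[:,:2].astype(np.float32)); print(name,len(pts),np.round(r[0],1),np.round(r[1],1),round(r[2],1),"z",np.round(np.median(pts[:,2]),1));print(np.round(cv2.boxPoints(r),1).tolist());return pts
red=lambda p:(p[...,0]>1.6*p[...,2])&(p[...,0]<130)
print("bench z",np.nanmedian(P[200:230,150:230,2]))
for nm,P_,im in(("w",P,w["p"]),("s",Q,s["p"])):
    stat(P_,im,15,25,(480,575,0,250),nm+"B",red)
    stat(P_,im,15,25,(578,660,0,250),nm+"A",red)
    stat(P_,im,12,23,(655,700,60,320),nm+"fence")
# direct pixels
def px(K,T,u,v,z):
    r=T[:3,:3]@np.array([(u-K[0,2])/K[0,0],-(v-K[1,2])/K[1,1],-1]);return np.round((T[:3,3]+r*(z-T[2,3])/r[2])[:2],1)
for uv,z in [((134,72),20),((172,77),20),((165,292),20),((129,289),20),((291,51),20),((329,57),20),((297,275),20),((259,269),20),((377,2),18),((377,197),18),((415,197),18)]:
    print(uv,px(w["K"],w["T"],uv[0]*.64,uv[1]*.64,z))
# scene top view of the L
m=(Q[...,2]>12)&(Q[...,2]<24)&(Q[...,0]>560)&(Q[...,0]<720)&(Q[...,1]>100)&(Q[...,1]<380)&~red(s["p"].astype(int))
top=np.zeros((560,400,3),np.uint8)
for x,y in Q[m][:,:2]: cv2.circle(top,(int((x-540)*2),int((380-y)*2)),1,(255,255,255),-1)
crop=cv2.resize(s["p"][145:240,180:300,::-1],None,fx=4,fy=4,interpolation=cv2.INTER_CUBIC)
o=np.zeros((560,800,3),np.uint8);o[:380,:480]=crop;o[:,480:]=top[:,40:360]
cv2.imwrite("pics/L.png",o)
E
```

```text
bench z 0.9382588298131509
wB 3123 [530.1  58.5] [ 89.4 116.8] 0.2 z 20.8
[[485.20001220703125, 116.80000305175781], [485.6000061035156, 0.0], [575.0, 0.30000001192092896], [574.5999755859375, 117.0999984741211]]
wA 3292 [598.8  63.5] [131.6  24.4] 77.2 z 21.0
[[572.2999877929688, 2.0], [596.0999755859375, -3.4000000953674316], [625.2999877929688, 124.9000015258789], [601.5, 130.39999389648438]]
wfence 2669 [667.  108.6] [23.9 96.7] 0.0 z 19.1
[[655.0, 156.89999389648438], [655.0, 60.20000076293945], [679.0, 60.20000076293945], [678.9000244140625, 156.89999389648438]]
sB 375 [533.9 121.2] [245.  89.] 87.8 z 21.0
[[484.79998779296875, 0.5], [573.7000122070312, -2.9000000953674316], [583.0, 241.89999389648438], [494.1000061035156, 245.3000030517578]]
sA 334 [619.   58.6] [126.9  66.8] 77.8 z 21.0
[[572.9000244140625, 3.700000047683716], [638.2000122070312, -10.5], [665.0999755859375, 113.5999984741211], [599.7999877929688, 127.69999694824219]]
sfence 252 [666.7 125.5] [128.4  24.5] 89.3 z 19.2
[[653.7000122070312, 61.5], [678.2000122070312, 61.20000076293945], [679.7000122070312, 189.60000610351562], [655.2000122070312, 189.89999389648438]]
(134, 72) [505.4 116.8]
(172, 77) [528.3 113.9]
(165, 292) [507.  -22.4]
(129, 289) [482.7 -20.3]
(291, 51) [602.3 128.6]
(329, 57) [625.2 125.2]
(297, 275) [597.9 -10.5]
(259, 269) [572.5  -6.4]
(377, 2) [654.8 155.7]
(377, 197) [652.9  41.3]
(415, 197) [677.8  41.3]
```

View pics/L.png

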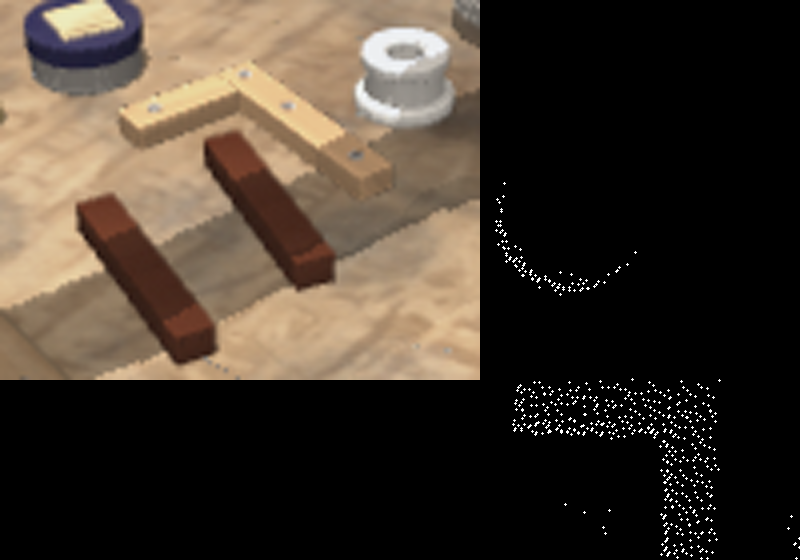

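The L is about square to the world, with its inner corner near (654, 165). A is at (599, 59) and B at (506, 47), both tilted about 0.2 rad. I'll turn the tool 90° and use the open fingers as a two-point pusher.

```bash
python3 -m jog '[[[1,-2,2,0,0,0.15,0],[2,-4,5,0,0,0.3,0],[3,-6,8,0,0,0.45,0],[4,-8,11,0,0,0.6,0],[5,-10,14,0,0,0.75,0],[5.9,-12.2,16,0,0,0.9,0],[5.9,-12.2,17,0,0,1.05,0],[5.9,-12.2,17,0,0,1.2,0],[5.9,-12.2,17,0,0,1.35,0],[5.9,-12.2,17,0,0,1.5,0]]]'
python3 - <<'E'
from h import *
s=ctrl.sense();print(s["position"],np.round(s["ee_rot"],3).tolist())
w=np.load("wrist.npz");P=cloud(w["d"],w["K"],w["T"])
# finger tips at start (TCP z=230)
for (u,v) in [(150,270),(140,280),(380,270),(390,280)]: print(np.round(P[v,u],1))
sub=P[240:330];m=(sub[...,2]>150);print("lowest finger z",np.percentile(sub[m][:,2],[0,1,5]))
p,d,K,T,c=cam("side");Q=cloud(d,K,T)
m=(abs(Q[...,0]-s["position"][0])<25)&(abs(Q[...,1]-s["position"][1])<65)&(Q[...,2]>30);print("side",np.nanpercentile(Q[m],[0,1,3,99],axis=0))
cv2.imwrite("pics/side1.png",cv2.resize(p[:,:,::-1],(800,600)))
E
```

```text
time_s: 1.1
position: [552.7, 59.1, 60.9]
ee_rot: [[0.998, 0.065, -0.001], [0.065, -0.998, -0.0], [-0.001, 0.0, -1.0]]
force: [0.5, 0.4, 0.3]
gripper_width: 85.3
grip_force: 0.0
[552.65291321  59.085481    60.90729881] [[0.998, 0.065, -0.001], [0.065, -0.998, -0.0], [-0.001, 0.0, -1.0]]
[631.9   6.2 256.6]
[632.1   8.2 267.6]
[717.8   8.5 260.9]
[717.3  10.7 271.9]
lowest finger z [243.1188587  246.62801847 251.39570373]
side [[527.66938247  -5.7239411   69.93248067]
 [528.02699035  -2.63375296  81.09864212]
 [528.75631825   4.03860992  91.20804474]
 [576.63257831 119.86615082 437.76296587]]
```

View pics/side1.png

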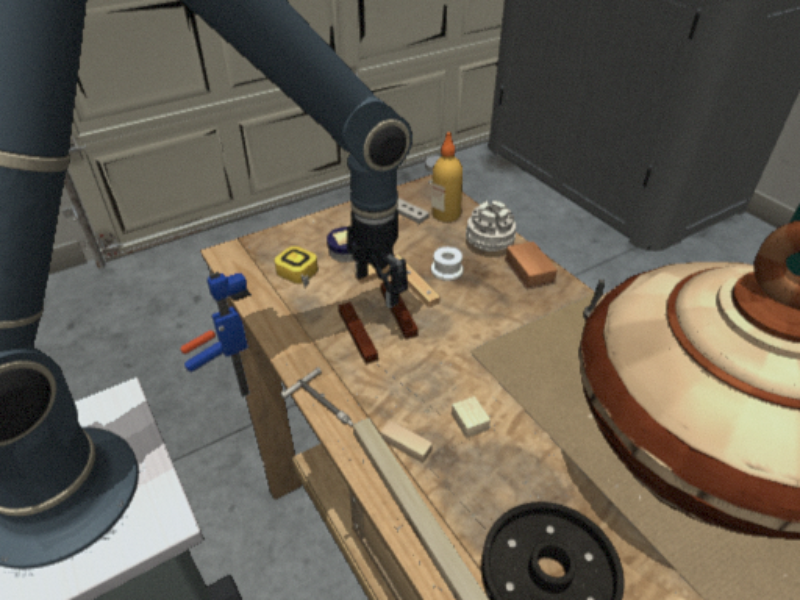

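The open fingertips sit 13 mm behind the TCP (the lowest finger depth was 243 with the TCP at 230). I'll go down to TCP z ≈ -4 and push A toward +x.

```bash
python3 -m jog '[[[0,0,3,0,0,0.04,0],[0,0,5.5,0,0,0.08,0],[0,0,6.5,0,0,0.08,0],[0.6,0,6.5,0,0,0.08,0],[1.2,0.1,6.5,0,0,0.08,0],[1.8,0.1,6.5,0,0,0.08,0],[2.4,0.1,6.5,0,0,0.08,0],[3,0.2,6.5,0,0,0.08,0],[3.6,0.2,6.5,0,0,0.08,0],[4.2,0.3,6.5,0,0,0.08,0]]]'; python3 -m jog '[[[0.4,0,0,0,0,0,0],[0.8,0,0,0,0,0,0],[1.2,0,0,0,0,0,0],[1.6,0,0,0,0,0,0],[1.6,0,0,0,0,0,0]]]'
python3 - <<'E'
from h import *
p,d,K,T,c=cam("wrist");P=cloud(d,K,T)
np.savez("w2.npz",p=p,d=d,K=K,T=T)
cv2.imwrite("pics/w2.png",cv2.resize(p[:,:,::-1],(800,600)))
E
```

```text
time_s: 2.15
position: [595.6, 59.2, -3.5]
ee_rot: [[1.0, -0.009, 0.0], [-0.009, -1.0, 0.0], [0.0, -0.0, -1.0]]
force: [-0.4, -0.3, -0.7]
gripper_width: 85.5
grip_force: 0.2
time_s: 2.65
position: [611.9, 58.8, -3.6]
ee_rot: [[1.0, -0.009, 0.001], [-0.009, -1.0, -0.0], [0.001, 0.0, -1.0]]
force: [0.5, 0.7, -0.1]
gripper_width: 85.4
grip_force: 0.0
```

View pics/w2.png

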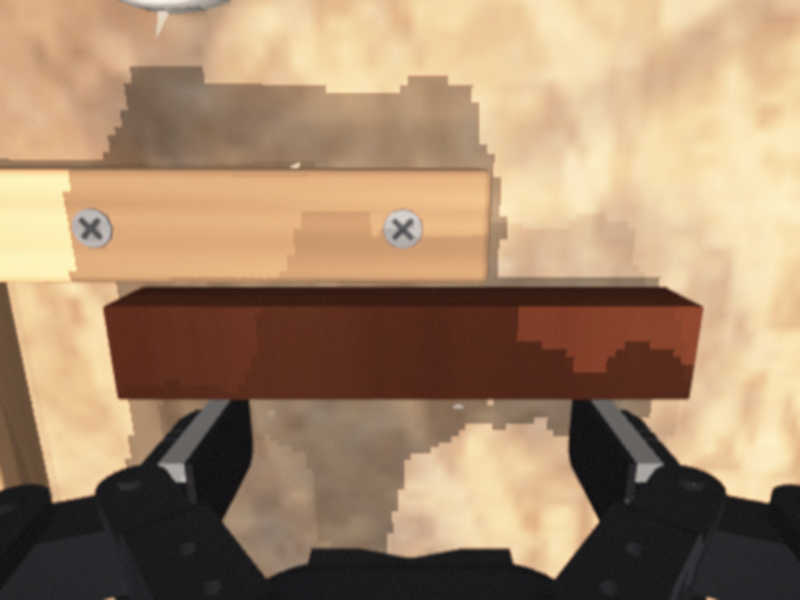

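A (x 105-700, y 288-398) is square to the fence with a few mm left to close, and the end stop face is at about x=10. I'll close the gap and watch the force.

```bash
python3 -m jog '[[[0.2,0,0,0,0,0,0],[0.4,0,0,0,0,0,0],[0.6,0,0,0,0,0,0]]]'; python3 - <<'E'
from h import *
w=np.load("w2.npz");K,T=w["K"],w["T"];P=cloud(w["d"],K,T);f=.64
def px(u,v,z):
    r=T[:3,:3]@np.array([(u*f-K[0,2])/K[0,0],-(v*f-K[1,2])/K[1,1],-1]);return np.round((T[:3,3]+r*(z-T[2,3])/r[2])[:2],1)
for q in [(107,306,20),(700,308,20),(118,398,20),(690,398,20),(490,283,18),(10,281,18),(5,285,0)]: print(q,px(*q))
E
```

```text
time_s: 3.0
position: [616.8, 58.9, -3.7]
ee_rot: [[1.0, -0.009, -0.001], [-0.009, -1.0, 0.0], [-0.001, -0.0, -1.0]]
force: [-6.2, -0.2, 2.1]
gripper_width: 85.4
grip_force: 2.4
(107, 306, 20) [647.5 129.3]
(700, 308, 20) [645.7  -9.4]
(118, 398, 20) [624.  130.4]
(690, 398, 20) [622.7 -10.1]
(490, 283, 18) [651.7  39.6]
(10, 281, 18) [653.2 152.2]
(5, 285, 0) [648.  167.7]
```

```bash
python3 -m jog '[[[-1,0,0,0,0,0,0],[-1,0,-4,0,0,0,0.5],[-1,3,-6,0,0,0,1],[0.8,7,-6,0,0,0,1],[2.2,10.2,-6,0,0,0,1],[2.2,10.2,-6,0,0,0,1],[2.2,10.2,-6,0,0,0,1],[2.2,10.2,-4,0,0,0,1],[2.2,10.2,-2,0,0,0,1],[2.2,10.2,-1.2,0,0,0,1]]]'; python3 - <<'E'
from h import *
p,d,K,T,c=cam("wrist");np.savez("w3.npz",p=p,d=d,K=K,T=T)
cv2.imwrite("pics/w3.png",cv2.resize(p[:,:,::-1],(800,600)))
E
```

```text
time_s: 4.0
position: [636.1, -40.9, 6.3]
ee_rot: [[1.0, -0.007, -0.004], [-0.007, -1.0, 0.001], [-0.004, -0.001, -1.0]]
force: [0.1, -0.1, -0.1]
gripper_width: 0.1
grip_force: 0.0
```

View pics/w3.png

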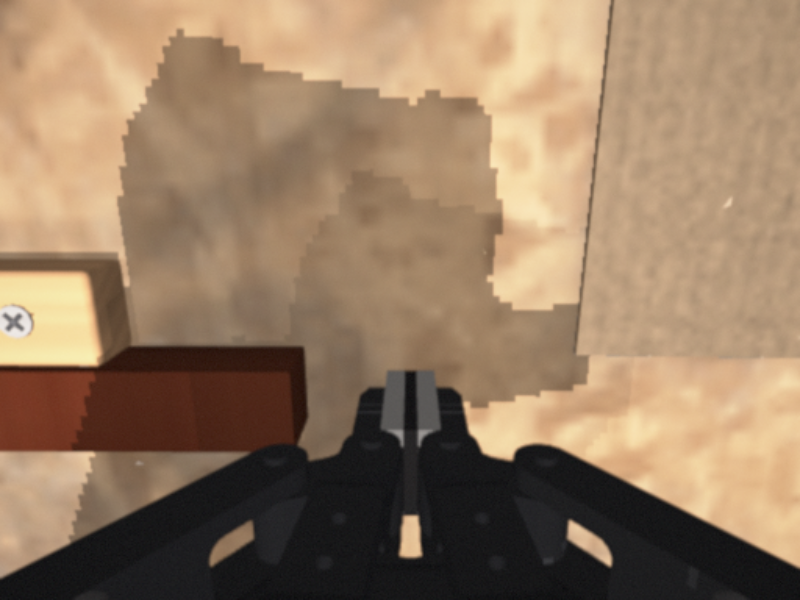

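A is snug against the fence (edges meet at y≈360), with its end at x≈303. Closed fingertips are at (410,370). The knuckle at (265,455) may overhang the blank, so I'll check its height.

```bash
python3 - <<'E'
from h import *
w=np.load("w3.npz");P=cloud(w["d"],w["K"],w["T"])
for u,v in [(265,455),(300,455),(345,450),(372,400),(395,380),(435,380),(455,400),(290,430)]: print((u,v),np.round(P[int(v*.64),int(u*.64)],1))
print(ctrl.sense()["position"])
E
```

```text
(265, 455) [650.  -13.1  58.9]
(300, 455) [648.4 -19.4  56.3]
(345, 450) [648.8 -27.9  55.3]
(372, 400) [644.1 -31.2  23.6]
(395, 380) [647.5 -36.7  18.4]
(435, 380) [647.4 -47.6  18.4]
(455, 400) [643.4 -52.7  22.4]
(290, 430) [633.8  -8.3  20.2]
[635.94101839 -41.2450644    5.72507576]
```

```bash
python3 -m jog '[[[0.3,-0.6,0,0,0,0,1],[0.3,-1.2,0,0,0,0,1],[0.3,-1.7,0,0,0,0,1],[0.3,-2.2,0,0,0,0,1],[0.3,-2.7,0,0,0,0,1],[0.3,-3.2,0,0,0,0,1],[0.3,-3.7,0,0,0,0,1],[0.3,-4.2,0,0,0,0,1],[0.3,-4.7,0,0,0,0,1],[0.3,-5.1,0,0,0,0,1]]]';  python3 -m jog '[[[0,-0.2,0,0,0,0,1],[0,-0.3,0,0,0,0,1],[0,-0.3,0,0,0,0,1]]]'
```

```text
time_s: 5.05
position: [641.3, 8.6, 8.0]
ee_rot: [[1.0, -0.009, -0.001], [-0.009, -1.0, 0.001], [-0.001, -0.001, -1.0]]
force: [-0.0, -1.4, 1.1]
gripper_width: -0.1
grip_force: 0.2
time_s: 5.35
position: [641.6, 10.8, 8.2]
ee_rot: [[1.0, -0.009, -0.0], [-0.009, -1.0, 0.0], [-0.0, -0.0, -1.0]]
force: [0.2, 0.2, 0.3]
gripper_width: 0.3
grip_force: 0.0
```

```bash
python3 -m jog '[[[0,-0.2,0,0,0,0,1],[0,-0.3,0,0,0,0,1]]]';  python3 -m jog '[[[0,-0.2,0,0,0,0,1],[0,-0.2,0,0,0,0,1]]]'; python3 -m jog '[[[0,-0.2,0,0,0,0,1],[0,-0.2,0,0,0,0,1]]]'
```

```text
time_s: 5.55
position: [641.6, 12.1, 8.3]
ee_rot: [[1.0, -0.01, 0.0], [-0.01, -1.0, -0.002], [0.0, 0.002, -1.0]]
force: [-0.6, -4.0, 0.6]
gripper_width: 0.0
grip_force: 2.0
time_s: 5.75
position: [641.6, 12.2, 8.4]
ee_rot: [[1.0, -0.011, 0.0], [-0.011, -1.0, -0.004], [0.0, 0.004, -1.0]]
force: [0.2, -5.9, -0.1]
gripper_width: -0.1
grip_force: 3.1
time_s: 5.95
position: [641.6, 12.3, 8.5]
ee_rot: [[1.0, -0.012, 0.0], [-0.012, -1.0, -0.006], [0.0, 0.006, -1.0]]
force: [-0.6, -8.6, 0.4]
gripper_width: -0.2
grip_force: 4.5
```

A is seated on the end stop. Next I'll take the open fingers to the robot side of B.

```bash
python3 -m jog '[[[0,1,0,0,0,0,1],[0,1,-4,0,0,0,0.5],[-3,0,-7,0,0,0,0],[-7.5,-2,-7,0,0,0,0],[-12,-3.2,-7,0,0,0,0],[-16,-3.2,-7,0,0,0,0],[-18.4,-3.2,-7,0,0,0,0],[-18.4,-3.2,-7,0,0,0,0],[-18.4,-3.2,-7,0,0,0,0],[-18.4,-3.2,-7,0,0,0,0]]]'; python3 - <<'E'
from h import *
p,d,K,T,c=cam("wrist");np.savez("w4.npz",p=p,d=d,K=K,T=T)
s=ctrl.sense();print(s["position"],s["gripper_width"])
cv2.imwrite("pics/w4.png",cv2.resize(p[:,:,::-1],(800,600)))
E
```

```text
time_s: 6.95
position: [459.7, 51.7, 78.7]
ee_rot: [[1.0, -0.009, 0.002], [-0.009, -1.0, 0.001], [0.002, -0.001, -1.0]]
force: [-0.4, 0.2, -0.5]
gripper_width: 85.7
grip_force: 0.0
[459.65314573  51.4851356   78.57980533] 85.54109665462677
```

View pics/w4.png

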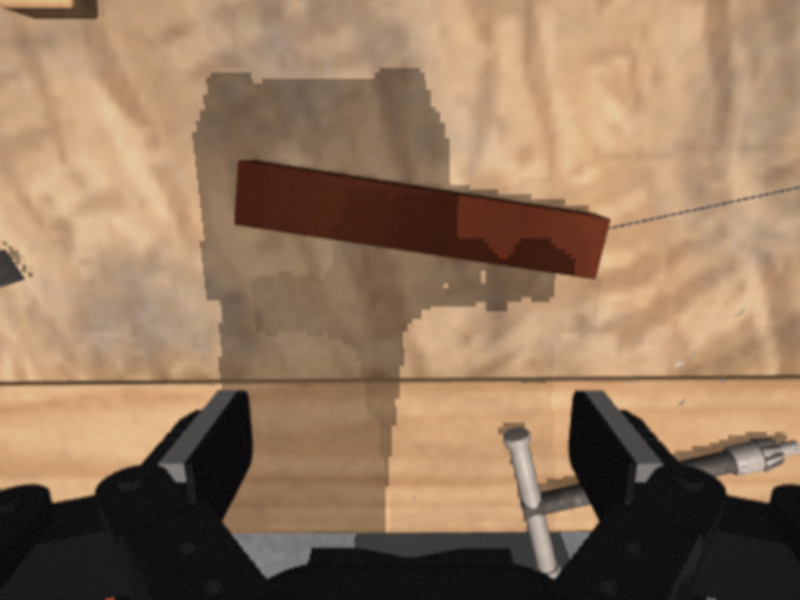

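B runs from (235,225) to (608,218). A T-handled tool at (500-580, 430-570) lies near where the right finger would descend, so I'll locate it.

```bash
python3 - <<'E'
from h import *
w=np.load("w4.npz");P=cloud(w["d"],w["K"],w["T"])
for u,v in [(515,435),(525,480),(535,510),(550,565),(560,500),(600,277),(235,225),(240,165),(605,220),(420,254),(230,395),(590,395)]: print((u,v),np.round(P[int(v*.64),int(u*.64)],1))
E
```

```text
(515, 435) [408.8   6.    9.8]
(525, 480) [388.3   0.9  13.6]
(535, 510) [372.5  -4.2  13.2]
(550, 565) [342.7 -13.1  13.4]
(560, 500) [377.5 -15.2  13.4]
(600, 277) [478.2 -28.9   1.6]
(235, 225) [501.3 123.8   1.2]
(240, 165) [525.9 113.4  21.1]
(605, 220) [504.8 -21.8  20.8]
(420, 254) [489.   47.7   1.8]
(230, 395) [471.9  96.3 100.8]
(590, 395) [470.8   6.7 100. ]
```

```bash
python3 -m jog '[[[0,0,4,0,0,0,0],[0,0,7,0,0,0,0],[0,0,8.2,0,0,0,0],[0,0,8.2,0,0,0,0],[0.7,0,8.2,0,0,0,0],[1.4,0,8.2,0,0,0,0],[2.1,0,8.2,0,0,0,0],[2.7,0,8.2,0,0,0,0],[3.3,0,8.2,0,0,0,0],[3.9,0,8.2,0,0,0,0]]]'; python3 -m jog '[[[0.6,0,0,0,0,0,0],[1.2,0,0,0,0,0,0],[1.8,0,0,0,0,0,0],[2.4,0,0,0,0,0,0],[3,0,0,0,0,0,0],[3.6,0,0,0,0,0,0],[4.2,0,0,0,0,0,0],[4.8,0,0,0,0,0,0],[5.4,0,0,0,0,0,0],[6,0,0,0,0,0,0]]]'; python3 -m jog '[[[0.6,0,0,0,0,0,0],[1.2,0,0,0,0,0,0],[1.7,0,0,0,0,0,0],[2.2,0,0,0,0,0,0],[2.6,0,0,0,0,0,0]]]'; python3 - <<'E'
from h import *
p,d,K,T,c=cam("wrist");np.savez("w5.npz",p=p,d=d,K=K,T=T)
cv2.imwrite("pics/w5.png",cv2.resize(p[:,:,::-1],(800,600)))
E
```

```text
time_s: 8.0
position: [497.6, 51.0, -3.5]
ee_rot: [[1.0, -0.009, 0.0], [-0.009, -1.0, 0.0], [0.0, -0.0, -1.0]]
force: [-0.3, -0.1, 0.4]
gripper_width: 85.6
grip_force: 0.2
time_s: 9.0
position: [557.5, 50.3, -3.7]
ee_rot: [[1.0, -0.009, 0.0], [-0.009, -1.0, 0.0], [0.0, -0.0, -1.0]]
force: [0.7, -0.3, -0.1]
gripper_width: 85.5
grip_force: 0.1
time_s: 9.5
position: [583.5, 50.1, -3.7]
ee_rot: [[1.0, -0.009, 0.0], [-0.009, -1.0, 0.0], [0.0, -0.0, -1.0]]
force: [-0.4, -0.8, 0.3]
gripper_width: 85.2
grip_force: 0.1
```

View pics/w5.png

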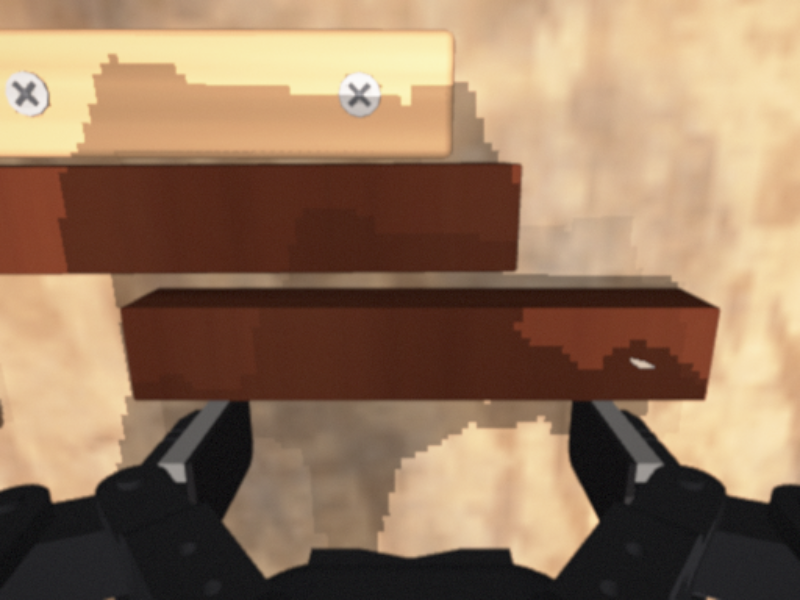

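A is near the fence with perhaps 1-2 mm of gap at y 157-165. B is parallel and close below it. I'll press both in.

```bash
python3 -m jog '[[[0.3,0,0,0,0,0,0],[0.6,0,0,0,0,0,0],[0.9,0,0,0,0,0,0],[1.1,0,0,0,0,0,0],[1.3,0,0,0,0,0,0]]]'; python3 -m jog '[[[-1,0,0,0,0,0,0],[-1,0,-4,0,0,0,0.5],[-1,3,-6,0,0,0,1],[0.8,7,-6,0,0,0,1],[2.1,10.2,-6,0,0,0,1],[2.1,10.2,-6,0,0,0,1],[2.1,10.2,-6,0,0,0,1],[2.1,10.2,-4,0,0,0,1],[2.1,10.2,-2,0,0,0,1],[2.1,10.2,-1.2,0,0,0,1]]]'; python3 - <<'E'
from h import *
p,d,K,T,c=cam("wrist");np.savez("w6.npz",p=p,d=d,K=K,T=T)
cv2.imwrite("pics/w6.png",cv2.resize(p[:,:,::-1],(800,600)))
print(ctrl.sense()["position"])
E
```

```text
time_s: 10.05
position: [592.6, 50.1, -4.2]
ee_rot: [[1.0, -0.009, -0.008], [-0.009, -1.0, 0.0], [-0.008, -0.0, -1.0]]
force: [-10.4, 1.4, 6.9]
gripper_width: 85.3
grip_force: 5.1
time_s: 11.05
position: [614.5, -49.9, 6.4]
ee_rot: [[1.0, -0.007, -0.003], [-0.007, -1.0, 0.001], [-0.003, -0.001, -1.0]]
force: [0.3, -0.4, 0.2]
gripper_width: 0.3
grip_force: 0.0
[614.27989734 -50.18398698   5.90794442]
```

View pics/w6.png

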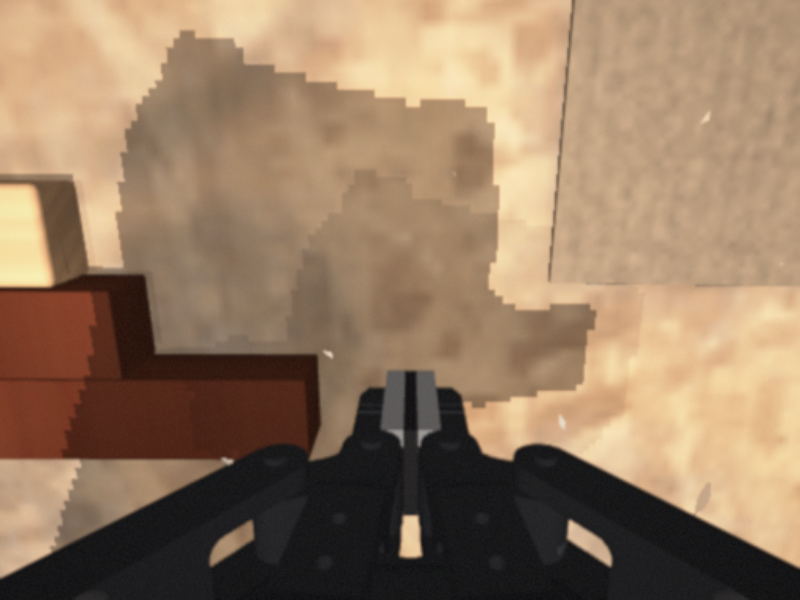

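B, A and the fence are all snug. B's end is about 45 mm short of level with A's, so I'll push it along +y to TCP y ≈ 12.

```bash
python3 -m jog '[[[0,-0.6,0,0,0,0,1],[0,-1.1,0,0,0,0,1],[0,-1.6,0,0,0,0,1],[0,-2.1,0,0,0,0,1],[0,-2.6,0,0,0,0,1],[0,-3.1,0,0,0,0,1],[0,-3.6,0,0,0,0,1],[0,-4.1,0,0,0,0,1],[0,-4.6,0,0,0,0,1],[0,-5.1,0,0,0,0,1]]]';  python3 -m jog '[[[0,-0.4,0,0,0,0,1],[0,-0.8,0,0,0,0,1],[0,-1.1,0,0,0,0,1],[0,-1.3,0,0,0,0,1],[0,-1.5,0,0,0,0,1]]]'
```

```text
time_s: 12.1
position: [616.1, -0.3, 7.9]
ee_rot: [[1.0, -0.009, -0.001], [-0.009, -1.0, 0.0], [-0.001, -0.0, -1.0]]
force: [0.3, 0.1, 0.1]
gripper_width: -0.0
grip_force: 0.2
time_s: 12.6
position: [616.6, 12.4, 8.3]
ee_rot: [[1.0, -0.01, -0.0], [-0.01, -1.0, -0.002], [-0.0, 0.002, -1.0]]
force: [0.0, -5.3, -0.0]
gripper_width: -0.0
grip_force: 2.6
```

```bash
python3 -m jog '[[[0,1,0,0,0,0,1],[0,1,-4,0,0,0,0.5],[-3,-2,-7,0,0,0,0],[-4.8,-7,-7,0,0,0,0],[-4.8,-7,-7,0,0,0,0],[-4.8,-7,-7,0,0,0,0],[-4.8,-7,-4,0,0,0,0],[-4.8,-7,-1,0,0,0,0],[-4.8,-7,1.2,0,0,0,0],[-4.8,-7,1.2,0,0,0,0]]]'; python3 -m jog '[[[0.4,0,0,0,0,0,0],[0.8,0,0,0,0,0,0],[1.2,0,0,0,0,0,0],[1.6,0,0,0,0,0,0],[2,0,0,0,0,0,0],[2.3,0,0,0,0,0,0],[2.6,0,0,0,0,0,0]]]'
```

```text
time_s: 13.6
position: [567.4, 81.6, -6.7]
ee_rot: [[1.0, -0.012, -0.006], [-0.012, -1.0, -0.002], [-0.006, 0.002, -1.0]]
force: [-0.7, -0.3, -0.4]
gripper_width: 85.5
grip_force: 0.0
time_s: 14.3
position: [593.0, 84.1, -3.9]
ee_rot: [[1.0, -0.009, -0.006], [-0.009, -1.0, 0.0], [-0.006, -0.0, -1.0]]
force: [-9.2, 0.4, 5.3]
gripper_width: 85.7
grip_force: 4.5
```

Now I'll back away, raise and check.

```bash
python3 -m jog '[[[-1.5,0,0,0,0,0,0],[-1.5,0,-4,0,0,0,0],[-1.5,0,-8,0,0,0,0],[-1.5,0,-12,0,0,0,0],[-2,0,-16,0,0,0,0],[-2,0,-18,0,0,0,0],[-2,0,-18,0,0,0,0],[-2,0,-18,0,0,0,0]]]'; python3 - <<'E'
from h import *
p,d,K,T,c=cam("wrist");np.savez("w7.npz",p=p,d=d,K=K,T=T)
cv2.imwrite("pics/w7.png",cv2.resize(p[60:300,60:380,::-1],(800,600),interpolation=cv2.INTER_CUBIC))
E
```

```text
time_s: 15.1
position: [575.2, 84.3, 176.2]
ee_rot: [[1.0, -0.009, 0.0], [-0.009, -1.0, 0.0], [0.0, -0.0, -1.0]]
force: [-0.4, -0.5, -0.9]
gripper_width: 85.2
grip_force: 0.0
```

View pics/w7.png

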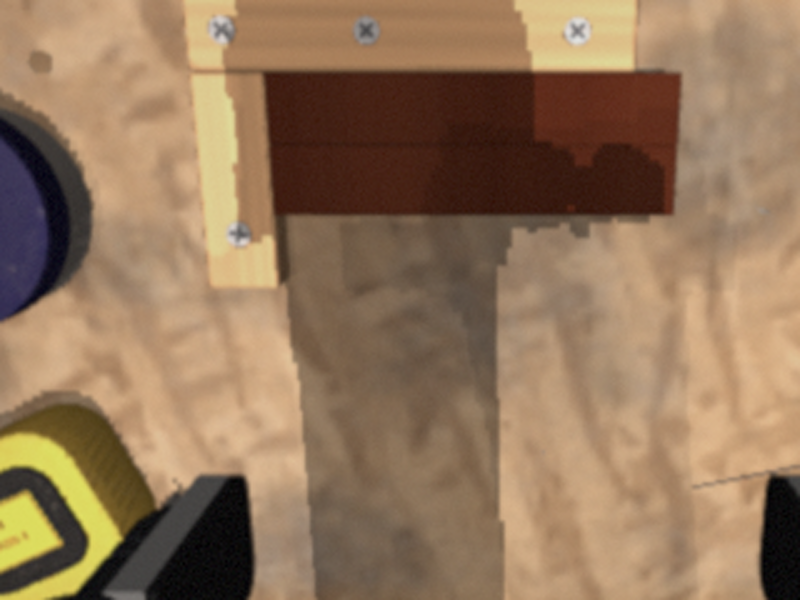

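The picture shows both blanks flush with the fence (edge y≈72), with the end stop (x≈267-275) and with each other (seam at y≈145). Their free ends are level at x≈675-680, and the bystanders look undisturbed.

```bash
python3 -c "
from workcell import order
print(order.sign_off())"
```

```text
the job is handed in; nothing more can be done
None
```

Job handed in at about 15 s of the 54 s allowed: the final picture shows both blanks flush against the fence, the end stop and each other, but sign-off gave no verdict.

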